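# Load the tall bottle into the jug carrier and latch it

## Task

Take the tall amber bottle out of the slanting draining rack and stand it upright in the white carrier tray, midway between the two glass jugs and in line with them, setting it down rather than letting it drop. Then swing the keeper bar at the front of the tray shut until it snaps home behind its catch. Leave the jugs, the short bottle and the other things on the bench where they are.

Things in the scene. Friction and masses are not known exactly. Their poses are not given: they have to be found in the camera images.
- tall_bottle: loose amber glass bottle with black cap, 150 mm tall in all, about 350 g: round body 56 mm across from its underside to 112 mm up, then a shoulder narrowing to a 42 mm wide cap that takes the top 26 mm. Origin: centre of its underside, z along its axis to the cap. At the start it stands in one of the rack's two places, leaning 30 degrees with its cap towards the robot
- short_bottle: bystander: bottle of the same make and width but only 100 mm tall (body to 62 mm), leaning in the rack's other place. Origin and axes as for the tall bottle
- rack: white slanting rack, fixed, 160 x 250 mm. Origin on the bench, y along its two places (y = +60, -60 mm). The bottles' undersides rest centred over x = 0, 55 mm above the bench; they lean 30 degrees, caps to -x, against a plate reaching 91 mm up along them, with 12 mm high ribs on the plate beside each; their +y and -y flanks stay free for the fingers
- tray: white carrier tray, fixed, 170 mm (x) by 420 mm (y), floor 12 mm above the bench, 26 mm high lips at the back (+x) and both ends, open front (-x) with the keeper bar. Origin on the bench, x to the back, y along the tray
- jug_right: loose glass jug with white foot, steel collar and lid, black lid knob, white handle to the back; 84 mm across, 119 mm tall in all; stands on the tray, nearer its -y end. Origin: centre of its underside; y points to the other jug
- jug_left: the same kind of jug, nearer the tray's +y end, 230 mm from the right jug, centre to centre
- gap (a point): the point on the tray floor midway between the two jugs, on the line through their centres: where the middle of the tall bottle's underside belongs
- keeper (a joint): swing of the keeper bar in rad about the upright hinge post at the tray's front +y corner: 0 = shut, parallel to the tray's front, held by a sprung ball under its free end; grows as the free end swings out towards the robot. It stays where left; the last 20 mm of the free end's travel need about 4 N to ride over the ball and snap in behind it
- keeper_knob (a point): top centre of the black upright finger knob on the keeper bar, 16 mm across and 50 mm tall, 375 mm from the hinge, top 109 mm above the bench. The bar is 12 mm thick, 14 mm high, from 45 to 59 mm above the bench, and ends 400 mm from the hinge
- keeper_hinge (a point): point on the keeper bar's upright hinge axis, at the bar's underside, 45 mm above the bench
- beaker: bystander: loose glass beaker, 68 mm across, 85 mm tall, between robot, rack and tray; origin: centre of its underside
- dishes: bystander: loose stack of two flat glass dishes, 90 mm across, 30 mm tall, beyond and left of the tray; origin: centre of its underside
- wash_bottle: bystander: loose white squeeze bottle with black cap and thin spout, 68 mm across, 173 mm tall, beyond the rack; origin: centre of its underside
- spoon: bystander: loose steel lab spatula, 180 mm long, lying flat on the right of the bench

How it is judged:
By the outcome, as a careful person would: the job done as asked, in the order asked, and still so for the second after the job is handed in, with the robot touching nothing.
It also fails if it takes over 58 s, if anything falls off the work surface, if the arm or the gripper's body presses on something with over 40 N, if the wrist force passes 120 N, or if a joint passes its speed limit or range.

## Robot

A 7-joint arm with a two-finger parallel gripper is mounted at the origin on the work surface. World frame = base frame: x ahead of the robot, y to its left, z up, the work surface at z = 0. Lengths are in m, angles in rad, forces in N, time in s.
With the tool pointing down it reaches from about 0.425 to 0.875 m from the base axis. Payload 4.7 kg.
Tool frame: the origin (TCP) lies on the mounting face of the last link; the fingertips stand 173 mm ahead of it and the grasp point (between the pads) lies 155 mm ahead of it; z points along the fingers, y is the line along which they close (so a half turn about z gives the same grasp; the last joint's range is limited). The gripper opens to 85 mm and grips with 20 to 120 N. Pads are 22 mm wide; open, the fingers measure 114 mm over their backs; the gripper's body (76 mm by 85 mm) begins 54 mm behind the grasp point. The pads swing forward as they close: fully open they stand 13 mm farther back than shut.
Start: joints at [1.18, 0.321, -0.07, 1.45, 0.023, 1.371, -0.057], TCP at [0.256, -0.597, 0.405] pointing down, gripper open.
Joint ranges: [-2.86, 2.86], [-0.3, 2.09], [-1.38, 1.24], [0.06, 2.45], [-1.56, 4.7], [0.09, 2.05], [-2.69, 2.69]. Speed limits (rad/s): [2.57, 2.57, 3.14, 3.14, 3.14, 3.14, 3.14].

## Interface

Orientations are given as a 3x3 rotation matrix whose columns are the frame's x, y, z axes.
In Python, from bench import readout, cams, job, find_in, masks_of, spot_point gives the robot as it stands.
- The arm moves only by the tool arm_command, never from a script. Its arguments are lists of equal length, an entry for each row: "angular": the turn, a rotation vector about the tool's x, y, z in rad, a list of three; "linear": the shift along the tool's x, y, z in m, a list of three; "grip": the opening in per cent of the stroke, from 0 (shut) to 100 (fully open). A call has 1 to 20 rows; each row shifts and turns the commanded pose from where the row before left it, along the tool's axes as they then stand; what a row does not reach is not made up. A row lasts 1/8 s, in which the tool goes at most 62.5 mm and 10.7 degrees, less where a joint would pass 70% of its speed; a pose out of reach is approached as far as the arm can. A call is refused whole if a number of a shift passes 0.0625 or a number of a turn 0.188, either way. A call with a gripper value outside its range is refused whole. The fingers move at their own pace and stop on an object; "force" is the grip in N (left out, the last holds). Time passes only in rows, so rows that do not move let the fingers close. It gives the time, the measured TCP pose, the force, the opening and the grip force at its end, in the units of the state.
- readout.observe(): the state, without advancing time (a new reading comes with each control period).
- cams.camera(name): name is "scene" or "top" or "wrist"; returns a dict with "img" (384x512x3 uint8, red, green, blue), "intrinsics" (3x3 intrinsics, pixels), "position" and "attitude" of the camera in the world; the wrist camera has in their place "tool_from_camera" (4x4, takes a point from camera to tool coordinates, whose origin is the TCP and whose axes are the flange's). Camera axes: x right, y up, looking along -z (the intrinsics and any distortion apply to the point x, -y, -z); pixel columns grow to the right and rows downward; lengths in m; the calibration is good to about 2 mm. A picture is of the moment at which its call begins: read the wrist's pose just before it. There is no depth.
- job.sign_off(): hands the job in; it is judged then, once.
Trained networks look in a picture, given as the dict that the camera call returned (one of the last four; its "shot" number tells which), for a name from the list of things; names that differ only in an ending like _2 or _b are one class to them, and where a whole thing is asked for, a point or a joint stands for the part that bears it (a point fixed in the world has none). Each returns a list of dicts, best first, with "confidence" (0 to 1); they miss things now and then, are a little off and sometimes report something else, mostly with a low value. They report only what shows in the picture. A call takes as long as a camera call.
- find_in(picture, query): "centre" ([column, row] in pixels, amid what is visible of it).
- masks_of(picture, query): "mask" (384x512 bool, what is visible of it) and "centre" ([column, row] in pixels, amid what is visible of it).
- spot_point(picture, query): "centre" ([column, row] in pixels: a listed point, or the origin of a listed thing).
The state is a dict: "time_s": time; "qpos": joint angles; "qd": joint speeds; "joint_torque": joint torques, N m; "position": TCP position; "orientation": TCP orientation; "force": force on the tool from outside, world axes, zero at the start; "wrist_torque": the same for the moment, N m; "grip_width": finger opening in m; "finger_force": force on a finger pad.
Only numpy, scipy, OpenCV 4.12 (cv2) and the standard library are available. Lean on these libraries where they do the work, as an engineer would, in place of code of your own. Each camera call takes 0.05 s, during which the arm holds its last target. There are 200 camera calls.

## Working session

There is one attempt and no reset: what is moved stays moved. The work goes in short steps, Python scripts to look and compute and a tool call to move; the robot and the scene stay as the last step left them, time stands still between calls to the robot, and variables do not carry over. Pictures are saved under pics/ and viewed, at most 12 in all, crops included, and the job is handed in when it is done.

Besides the shell and the picture viewer there is one more tool, called after "Emit:" in YAML: its name, and indented under it one key for each argument. arm_command: Moves the arm, as the interface text tells. Its arguments: {"type":"object","properties":{"angular":{"type":"array"},"linear":{"type":"array"},"grip":{"type":"array"},"force":{"type":"number"}},"required":["angular","linear","grip"]}

```bash
mkdir -p pics; cat > h.py <<'E'
import numpy as np, cv2
from bench import readout, cams, job, find_in, masks_of, spot_point
def ray(p,uv):
    K=np.array(p["intrinsics"]);R=np.array(p["attitude"]);o=np.array(p["position"])
    x=np.linalg.solve(K,[uv[0],uv[1],1.]);d=R@np.array([x[0],-x[1],-x[2]]);return o,d/np.linalg.norm(d)
def tri(rs):
    A=0;b=0
    for o,d in rs:
        P=np.eye(3)-np.outer(d,d);A=A+P;b=b+P@o
    x=np.linalg.solve(A,b);return x,[np.linalg.norm((np.eye(3)-np.outer(d,d))@(x-o)) for o,d in rs]
def proj(p,X):
    R=np.array(p["attitude"]);c=R.T@(np.array(X)-p["position"]);K=np.array(p["intrinsics"])
    v=K@np.array([c[0],-c[1],-c[2]]);return v[:2]/v[2]
def wrist():
    s=readout.observe();p=dict_=cams.camera("wrist")
    T=np.array(p["tool_from_camera"]);R=np.array(s["orientation"])
    p["attitude"]=R@T[:3,:3];p["position"]=R@T[:3,3]+np.array(s["position"]);return p
E
python3 - <<'E'
from h import *
s=readout.observe();print({k:np.round(v,3).tolist() for k,v in s.items()})
P={n:cams.camera(n) for n in("scene","top")}
print({k for k in P["top"]}); print([ (n,np.round(P[n]["position"],3)) for n in P])
cv2.imwrite("pics/a.png",cv2.cvtColor(np.vstack([P["scene"]["img"],P["top"]["img"]])[:, :],cv2.COLOR_RGB2BGR)[:600] if 0 else cv2.cvtColor(cv2.resize(np.hstack([P["scene"]["img"],P["top"]["img"]]),(800,300)),cv2.COLOR_RGB2BGR))
for q in "tall_bottle short_bottle rack tray jug_right jug_left gap keeper_knob keeper_hinge beaker dishes wash_bottle".split():
    rs=[];o=[]
    for n,p in P.items():
        r=spot_point(p,q)
        if r: rs.append(ray(p,r[0]["centre"]));o.append((n,np.round(r[0]["centre"],1).tolist(),round(r[0]["confidence"],2)))
    print(q,o, *( [np.round(tri(rs)[0],4),np.round(tri(rs)[1],4)] if len(rs)>1 else []))
E
```

```text
{'time_s': 0.0, 'qpos': [1.18, 0.322, -0.07, 1.452, 0.023, 1.371, -0.057], 'qd': [-0.001, 0.002, 0.0, 0.001, 0.002, 0.001, -0.0], 'joint_torque': [-0.0, -49.359, -0.382, -31.433, 0.013, 0.011, -0.0], 'position': [0.256, -0.597, 0.404], 'orientation': [[0.919, 0.394, -0.001], [0.394, -0.919, 0.002], [-0.0, -0.002, -1.0]], 'force': [0.852, -0.16, -0.171], 'wrist_torque': [-0.045, -0.031, -0.033], 'finger_force': 0.0, 'grip_width': 0.086}
{'shot', 'position', 'attitude', 'intrinsics', 'img'}
[('scene', array([1.004, 0.838, 0.899])), ('top', array([ 0.403, -0.015,  1.436]))]
tall_bottle [('scene', [289.0, 255.1], 0.57), ('top', [183.6, 180.9], 0.84)] [0.5546 0.2515 0.0556] [0.0027 0.0027]
short_bottle [('scene', [325.7, 273.9], 0.78), ('top', [150.3, 194.5], 0.92)] [0.5146 0.3619 0.0662] [0.0031 0.0031]
rack [('scene', [304.6, 281.4], 0.64), ('top', [169.3, 189.9], 0.72)] [ 0.5356  0.3113 -0.004 ] [0.0042 0.0042]
tray [('scene', [201.2, 205.7], 0.77), ('top', [279.1, 158.7], 0.88)] [ 0.6373 -0.09    0.0136] [0.008 0.008]
jug_right [('scene', [194.4, 189.7], 0.75), ('top', [306.9, 158.7], 0.79)] [ 0.6265 -0.1849  0.0095] [0.0013 0.0013]
jug_left [('scene', [217.8, 231.9], 0.71), ('top', [242.0, 154.5], 0.82)] [0.6527 0.0438 0.0191] [0.0043 0.0043]
gap []
keeper_knob [('scene', [234.4, 142.9], 0.68), ('top', [327.4, 209.3], 0.56)] [ 0.44   -0.2341  0.1006] [0.0023 0.0023]
keeper_hinge [('scene', [252.4, 230.3], 0.75), ('top', [245.7, 155.6], 0.74)] [0.6048 0.0613 0.0234] [0.0481 0.0481]
beaker [('scene', [281.7, 200.4], 0.97), ('top', [255.2, 219.3], 0.59)] [0.4122 0.0095 0.0015] [0.0059 0.0059]
dishes [('scene', [222.7, 287.2], 0.71), ('top', [195.8, 135.0], 0.86)] [0.7315 0.212  0.0011] [0.0023 0.0023]
wash_bottle [('scene', [301.0, 332.1], 0.75), ('top', [135.2, 158.5], 0.94)] [0.6466 0.432  0.0167] [0.0015 0.0015]
```

View pics/a.png

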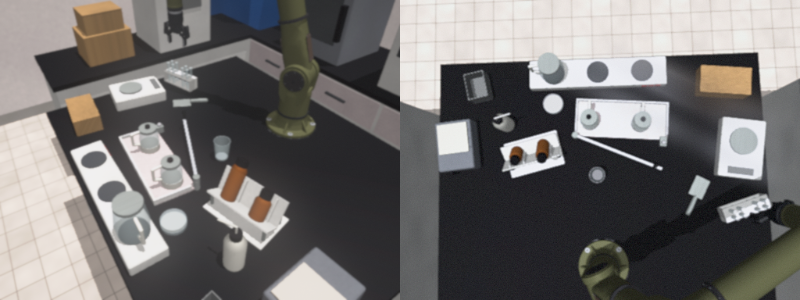

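The pictures show the tray with its jugs in the middle, the keeper bar swung out towards the robot, and the rack at the left with the tall bottle nearer the tray. I'll move over the tray and look with the wrist camera.

Emit:
arm_command:
  angular:
    - [0,0,0]
    - [0,0,0]
    - [0,0,0]
    - [0,0,0]
    - [0,0,0]
    - [0,0,0]
    - [0,0,0]
    - [0,0,0]
    - [0,0,0]
    - [0,0,0]
    - [0,0,0]
  linear:
    - [0.04,-0.025,-0.003]
    - [0.04,-0.025,-0.003]
    - [0.04,-0.025,-0.003]
    - [0.04,-0.025,-0.003]
    - [0.04,-0.025,-0.003]
    - [0.04,-0.025,-0.003]
    - [0.04,-0.025,-0.003]
    - [0.04,-0.025,-0.003]
    - [0.04,-0.025,-0.003]
    - [0,0,0]
    - [0,0,0]
  grip: [100,100,100,100,100,100,100,100,100,100,100]

```text
time_s: 2.68
position: [0.4979, -0.2494, 0.4317]
orientation: [[0.919, 0.394, -0.0], [0.394, -0.919, -0.001], [-0.001, 0.001, -1.0]]
force: [0.4, -0.7, -0.6]
grip_width: 0.0849
finger_force: 0.0
```

```bash
cat > m.py <<'E'
from h import *
import json,sys,os
def measure(cams_,qs,key):
    F="obs.json";O=json.load(open(F)) if os.path.exists(F) else {}
    for n in cams_:
        p=wrist() if n=="wrist" else cams.camera(n)
        for q in qs:
            r=spot_point(p,q)
            if r and r[0]["confidence"]>.4:
                o,d=ray(p,r[0]["centre"]);O.setdefault(q,{})[key+n]=[o.tolist(),d.tolist(),r[0]["confidence"]]
        cv2.imwrite(f"pics/{key}{n}.png",cv2.cvtColor(p["img"],cv2.COLOR_RGB2BGR))
    json.dump(O,open(F,"w"))
    for q in qs:
        v=O.get(q,{})
        if len(v)>1:
            x,e=tri([(np.array(a),np.array(b)) for a,b,c in v.values()]);print(q,np.round(x,4),{k:(round(float(ee)*1e3,1),round(v[k][2],2)) for k,ee in zip(v,e)})
E
python3 - <<'E'
from m import *
s=readout.observe();print(np.round(s["position"],4),np.round(s["orientation"],3).tolist(),np.round(s["qpos"],2))
measure(["wrist","scene","top"],"tall_bottle short_bottle rack jug_right jug_left gap keeper_knob keeper_hinge tray".split(),"B")
E
```

```text
[ 0.4979 -0.2494  0.4317] [[0.919, 0.394, -0.0], [0.394, -0.919, -0.001], [-0.001, 0.001, -1.0]] [ 0.74  0.13 -0.36  1.64  0.05  1.39 -0.79]
tall_bottle [0.5527 0.257  0.0675] {'Bscene': (1.2, 0.64), 'Btop': (1.2, 0.79)}
short_bottle [0.5138 0.3656 0.0546] {'Bscene': (6.2, 0.67), 'Btop': (6.2, 0.92)}
rack [0.5354 0.3133 0.0022] {'Bscene': (0.4, 0.94), 'Btop': (0.4, 0.96)}
jug_right [ 0.6303 -0.186   0.0189] {'Bwrist': (0.8, 0.77), 'Bscene': (5.7, 0.82), 'Btop': (5.2, 0.62)}
jug_left [0.6489 0.0338 0.0081] {'Bscene': (1.3, 0.59), 'Btop': (1.3, 0.71)}
keeper_knob [ 0.4393 -0.2378  0.102 ] {'Bwrist': (6.1, 0.6), 'Bscene': (3.6, 0.77), 'Btop': (5.5, 0.94)}
keeper_hinge [0.5828 0.1146 0.0547] {'Bscene': (2.6, 0.69), 'Btop': (2.6, 0.79)}
tray [ 6.339e-01 -1.025e-01  2.000e-04] {'Bscene': (0.2, 0.85), 'Btop': (0.2, 0.97)}
```

Emit:
arm_command:
  angular:
    - [0,0,0]
    - [0,0,0]
    - [0,0,0]
    - [0,0,0]
    - [0,0,0]
    - [0,0,0]
    - [0,0,0]
  linear:
    - [0.016,-0.037,0]
    - [0.016,-0.037,0]
    - [0.016,-0.037,0]
    - [0.016,-0.037,0]
    - [0.016,-0.037,0]
    - [0,0,0]
    - [0,0,0]
  grip: [100,100,100,100,100,100,100]

```text
time_s: 5.05
position: [0.4989, -0.048, 0.4318]
orientation: [[0.919, 0.393, 0.0], [0.393, -0.919, -0.001], [-0.0, 0.001, -1.0]]
force: [-0.1, -0.7, -0.2]
grip_width: 0.085
finger_force: 0.0
```

```bash
python3 - <<'E'
from m import *
s=readout.observe();print(np.round(s["position"],4),np.round(s["qpos"],2))
measure(["wrist","top"],"tall_bottle short_bottle rack jug_right jug_left gap keeper_knob keeper_hinge tray".split(),"C")
E
```

```text
[ 0.4989 -0.048   0.4318] [ 0.56  0.01 -0.52  1.75  0.01  1.38 -1.13]
tall_bottle [0.551  0.2569 0.0664] {'Bscene': (0.0, 0.64), 'Btop': (2.8, 0.79), 'Ctop': (2.8, 0.86)}
short_bottle [0.5173 0.3683 0.06  ] {'Bscene': (5.7, 0.67), 'Btop': (8.7, 0.92), 'Ctop': (5.6, 0.75)}
rack [ 0.5335  0.3111 -0.0014] {'Bscene': (0.4, 0.94), 'Btop': (3.6, 0.96), 'Ctop': (3.6, 0.65)}
jug_right [ 0.6312 -0.1861  0.0175] {'Bwrist': (1.3, 0.77), 'Bscene': (5.3, 0.82), 'Btop': (5.8, 0.62), 'Cwrist': (4.2, 0.77), 'Ctop': (3.9, 0.88)}
jug_left [0.648  0.0385 0.0114] {'Bscene': (1.5, 0.59), 'Btop': (5.7, 0.71), 'Ctop': (6.8, 0.84)}
keeper_knob [ 0.5158 -0.1256  0.2509] {'Bwrist': (103.2, 0.6), 'Bscene': (55.9, 0.77), 'Btop': (117.8, 0.94), 'Ctop': (181.4, 0.67)}
keeper_hinge [0.5825 0.1122 0.0505] {'Bscene': (3.7, 0.69), 'Btop': (3.3, 0.79), 'Cwrist': (5.3, 0.57), 'Ctop': (3.0, 0.82)}
tray [ 0.6372 -0.1014  0.0035] {'Bscene': (3.0, 0.85), 'Btop': (3.7, 0.97), 'Cwrist': (3.0, 0.9), 'Ctop': (3.3, 0.82)}
```

View pics/Cwrist.png

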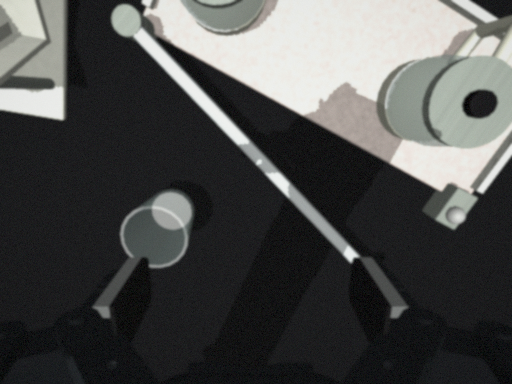

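Emit:
arm_command:
  angular:
    - [0,0,0.13]
    - [0,0,0.13]
    - [0,0,0.13]
    - [0,0,0.13]
    - [0,0,0]
    - [0,0,0]
  linear:
    - [0,0,-0.01]
    - [0,0,-0.01]
    - [0,0,-0.01]
    - [0,0,-0.01]
    - [0,0.02,0]
    - [0,0,0]
  grip: [100,100,100,100,100,100]

```text
time_s: 6.8
position: [0.4965, -0.0686, 0.4716]
orientation: [[0.993, -0.118, -0.0], [-0.118, -0.993, -0.001], [-0.0, 0.001, -1.0]]
force: [0.2, 0.4, 0.0]
grip_width: 0.0855
finger_force: 0.0
```

```bash
python3 - <<'E'
from m import *
s=readout.observe();print(np.round(s["position"],4),np.round(s["qpos"],2))
measure(["wrist","scene","top"],"tall_bottle short_bottle rack jug_right jug_left gap keeper_knob keeper_hinge tray".split(),"D")
E
```

```text
[ 0.4965 -0.0686  0.4716] [ 0.59 -0.   -0.5   1.69 -0.    1.46 -1.6 ]
tall_bottle [0.5489 0.2567 0.0652] {'Bscene': (1.6, 0.64), 'Btop': (5.0, 0.79), 'Ctop': (0.9, 0.86), 'Dscene': (5.7, 0.56), 'Dtop': (3.5, 0.62)}
short_bottle [ 0.5033  0.3171 -0.0394] {'Bscene': (33.2, 0.67), 'Btop': (76.6, 0.92), 'Ctop': (83.6, 0.75), 'Dwrist': (314.8, 0.73), 'Dscene': (133.4, 0.66), 'Dtop': (76.0, 0.64)}
rack [0.5324 0.3118 0.0014] {'Bscene': (2.5, 0.94), 'Btop': (3.2, 0.96), 'Ctop': (4.4, 0.65), 'Dscene': (5.6, 0.67), 'Dtop': (1.6, 0.69)}
jug_right [ 0.6295 -0.1847  0.0228] {'Bwrist': (0.9, 0.77), 'Bscene': (6.9, 0.82), 'Btop': (4.7, 0.62), 'Cwrist': (5.2, 0.77), 'Ctop': (5.0, 0.88), 'Dwrist': (3.0, 0.74), 'Dscene': (5.5, 0.79), 'Dtop': (2.5, 0.55)}
jug_left [0.6483 0.0399 0.0138] {'Bscene': (1.8, 0.59), 'Btop': (7.0, 0.71), 'Ctop': (5.8, 0.84), 'Dwrist': (4.0, 0.82), 'Dscene': (3.2, 0.73), 'Dtop': (4.0, 0.69)}
keeper_knob [ 0.4931 -0.1517  0.2142] {'Bwrist': (78.7, 0.6), 'Bscene': (42.3, 0.77), 'Btop': (87.4, 0.94), 'Ctop': (219.7, 0.67), 'Dwrist': (33.3, 0.79), 'Dscene': (41.0, 0.57), 'Dtop': (81.2, 0.71)}
keeper_hinge [0.5822 0.1122 0.049 ] {'Bscene': (3.9, 0.69), 'Btop': (3.8, 0.79), 'Cwrist': (4.8, 0.57), 'Ctop': (3.4, 0.82), 'Dwrist': (5.2, 0.92), 'Dtop': (4.1, 0.65)}
tray [ 0.6404 -0.1007  0.0008] {'Bscene': (6.0, 0.85), 'Btop': (6.6, 0.97), 'Cwrist': (2.5, 0.9), 'Ctop': (0.7, 0.82), 'Dwrist': (1.4, 0.95), 'Dscene': (11.2, 0.84), 'Dtop': (6.7, 0.72)}
```

View pics/Dwrist.png

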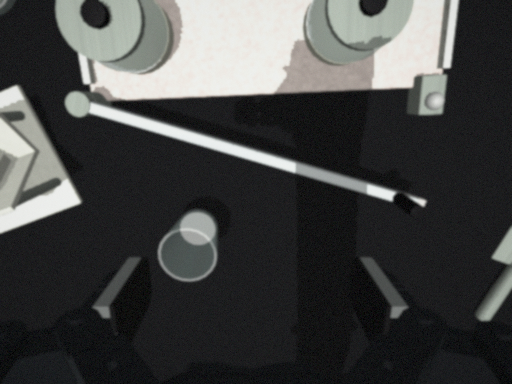

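```bash
python3 - <<'E'
import cv2
a=cv2.imread("pics/Dtop.png");cv2.imwrite("pics/Dtopc.png",cv2.resize(a[110:260,110:370],None,fx=3,fy=3,interpolation=cv2.INTER_CUBIC))
E
```

```text
(no output)
```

View pics/Dtopc.png

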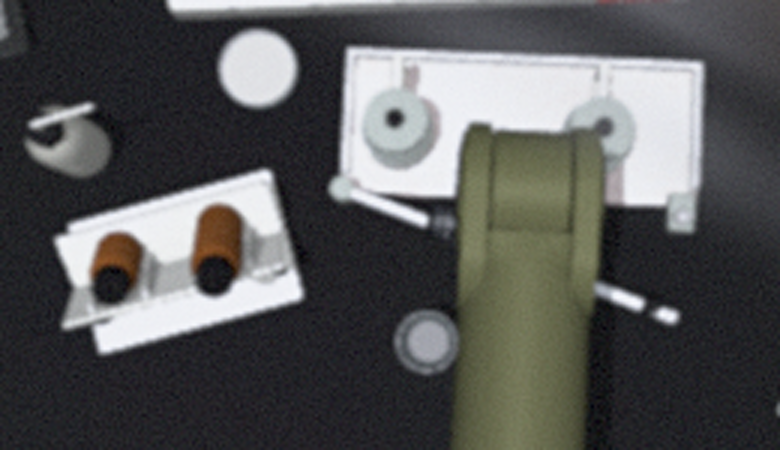

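```bash
python3 - <<'E'
from m import *
w=wrist();t=cams.camera("top");s=cams.camera("scene")
print("wcam",np.round(w["position"],3),np.round(w["tool_from_camera"],3).tolist())
def at(p,uv,z):
    o,d=ray(p,uv);return np.round(o+d*(z-o[2])/d[2],4)
print("jl",at(w,(95,13),.131),at(t,(241.3,149.3),.131)); print("jr",at(w,(374,4),.131),at(t,(311.7,152.7),.131))
print("hinge",at(w,(78,103),.06),at(t,(341/3+110,188/3+110),.06)); print("knob",at(w,(405,197),.109)); print("catchball",at(w,(435,101),.06))
# bottle fit: masks in scene and top -> bottle axis params
import json
M={}
for n,p in(("top",t),("scene",s)):
  for q in("tall_bottle","short_bottle"):
    r=masks_of(p,q)
    for k in r[:2]: print(n,q,k["confidence"],np.round(k["centre"],1),k["mask"].sum())
    if r: M[n+q]=r[0]["mask"]
from scipy.optimize import minimize,least_squares
from scipy.ndimage import distance_transform_edt as edt
def pts(o,yaw,H,B):
    rx=np.array([np.cos(yaw),np.sin(yaw),0]);ry=np.array([-rx[1],rx[0],0]);a=np.cos(np.pi/6)*np.array([0,0,1])-.5*rx
    u=np.cos(np.pi/6)*rx+np.array([0,0,.5]);th=np.linspace(0,6.283,40)
    return np.vstack([o+a*h+r*(np.outer(np.cos(th),u)+np.outer(np.sin(th),ry)) for h,r in((0,.028),(B,.028),(H-.026,.021),(H,.021))])
def sil(p,X):
    uv=np.array([proj(p,x) for x in X]);hull=cv2.convexHull(uv.astype(np.float32))
    m=np.zeros((384*4,512*4),np.uint8);cv2.fillConvexPoly(m,np.round((hull+.5)*4).astype(np.int32),1);return cv2.resize(m.astype(np.float32),(512,384),interpolation=cv2.INTER_AREA)
def cost(v):
    yaw=v[3];ry=np.array([-np.sin(yaw),np.cos(yaw),0]);c=0
    for q,sg,H,B in(("tall_bottle",-.06,.15,.112),("short_bottle",.06,.1,.062)):
        o=np.array(v[:3])+sg*ry
        for n,p in(("top",t),("scene",s)):
            if n+q in M:
                S=sil(p,pts(o,yaw,H,B));m=M[n+q].astype(float)
                c+=(S*(1-m)).sum()*(1. if n=="top" else .5)+((1-S)*m).sum()*1.0
    return c
x0=[.535,.312,.055,.34];best=None
for sx in(0,.005):
  r=minimize(cost,x0,method="Nelder-Mead",options=dict(initial_simplex=[x0,[.545+sx,.312,.055,.34],[.535,.322+sx,.055,.34],[.535,.312,.06,.34],[.535,.312,.055,.42]],xatol=1e-4,fatol=.1,maxiter=400))
  print(np.round(r.x,4),r.fun)
E
```

```text
wcam [ 0.571 -0.076  0.441] [[-0.0, 0.956, 0.293, 0.075], [1.0, 0.0, -0.0, 0.0], [-0.0, 0.293, -0.956, 0.031], [0.0, 0.0, 0.0, 1.0]]
jl [0.647  0.0422 0.131 ] [0.6469 0.043  0.131 ]
jr [ 0.6274 -0.1837  0.131 ] [ 0.6278 -0.1875  0.131 ]
hinge [0.5816 0.1089 0.06  ] [0.5805 0.1094 0.06  ]
knob [ 0.4519 -0.221   0.109 ]
catchball [ 0.5394 -0.2726  0.06  ]
top tall_bottle 0.91 [183.  189.8] 425
top short_bottle 0.62 [148.2 200.3] 364
scene tall_bottle 0.87 [298.5 229.4] 1190
scene short_bottle 0.64 [332.8 259.5] 936
[0.534  0.3099 0.0597 0.2308] 192.46875
[0.534  0.3102 0.059  0.2309] 192.40625
```

Emit:
arm_command:
  angular:
    - [0,0,-0.0873]
    - [0,0,-0.0873]
    - [0,0,-0.0873]
    - [0,0,-0.0873]
    - [0,0,0]
    - [0,0,0]
    - [0,0,0]
    - [0,0,0]
    - [0,0,0]
    - [0,0,0]
    - [0,0.1047,0]
    - [0,0.1047,0]
    - [0,0.1047,0]
    - [0,0.1047,0]
    - [0,0.1048,0]
    - [0,0,0]
    - [0,0,0]
  linear:
    - [0,0,0]
    - [0,0,0]
    - [0,0,0]
    - [0,0,0]
    - [0,-0.037,0]
    - [0,-0.037,0]
    - [0,-0.037,0]
    - [0,-0.037,0]
    - [0,-0.037,0]
    - [0,-0.037,0]
    - [0,0,0]
    - [0,0,0]
    - [0,0,0]
    - [0,0,0]
    - [0,0,0]
    - [0,0,0]
    - [0,0,0]
  grip: [100,100,100,100,100,100,100,100,100,100,100,100,100,100,100,100,100]

```text
time_s: 10.78
position: [0.4448, 0.1494, 0.472]
orientation: [[0.847, 0.233, 0.478], [0.203, -0.972, 0.113], [0.491, 0.001, -0.871]]
force: [0.0, 0.4, 0.3]
grip_width: 0.0856
finger_force: 0.0
```

```bash
cat > g.py <<'E'
from m import *
s=readout.observe();R=np.array(s["orientation"]);P=np.array(s["position"]);print(np.round(P,4),np.round(R,3).tolist(),np.round(s["qpos"],2))
def to(T): return np.round(R.T@(np.array(T)-P),4)
E
python3 - <<'E'
from g import *
from scipy.spatial.transform import Rotation as Ro
yaw=.231;rx=np.array([np.cos(yaw),np.sin(yaw),0]);ry=np.array([-rx[1],rx[0],0]);a=np.array([0,0,.866])-.5*rx
Rt=np.column_stack([np.cross(-ry,-a),-ry,-a]);print("turn",Ro.from_matrix(R.T@Rt).as_rotvec().round(4))
o=np.array([.5478,.2516,.055]);print("pre",to(o+.36*a))
w=wrist();cv2.imwrite("pics/E.png",cv2.cvtColor(w["img"],cv2.COLOR_RGB2BGR))
for h in(0,.112,.15): print(proj(w,o+a*h))
for q in("tall_bottle","short_bottle"): print([(r["confidence"],r["centre"]) for r in spot_point(w,q)][:1])
E
```

```text
[0.4448 0.1494 0.472 ] [[0.847, 0.233, 0.478], [0.203, -0.972, 0.113], [0.491, 0.001, -0.871]] [ 0.15 -0.3  -0.45  1.97 -0.11  0.93 -1.61]
turn [-0.001   0.0103  0.0041]
pre [-0.1004 -0.0762  0.064 ]
[188.97190557 236.10853227]
[168.53937169 285.35169363]
[158.1067027  310.49481126]
[(0.61, [188.6, 242.3])]
[(0.64, [92.0, 240.5])]
```

View pics/E.png

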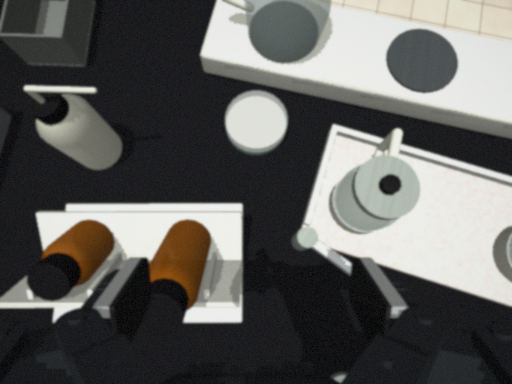

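```bash
cat > fk.py <<'E'
import numpy as np
from scipy.spatial.transform import Rotation as Ro
from scipy.optimize import least_squares
import itertools
def FK(q,sg,L):
    h,L1,e1,e2,L2,w,L3=L
    r=Ro.from_euler('z',sg[0]*q[0])*Ro.from_euler('y',q[1]);p=np.array([0,0,h])
    p=p+r.apply([0,0,L1]);r=r*Ro.from_euler('z',sg[1]*q[2]);p=p+r.apply([e1,0,0])
    r=r*Ro.from_euler('y',q[3]);p=p+r.apply([e2,0,L2]);r=r*Ro.from_euler('z',sg[2]*q[4])*Ro.from_euler('y',q[5])
    p=p+r.apply([w,0,L3]);return p,(r*Ro.from_euler('z',sg[3]*q[6])).as_matrix()
D=[([1.18,.322,-.07,1.452,.023,1.371,-.057],[.256,-.597,.404],[[.919,.394,-.001],[.394,-.919,.002],[0,-.002,-1]]),
([.74,.13,-.36,1.64,.05,1.39,-.79],[.4979,-.2494,.4317],[[.919,.394,0],[.394,-.919,-.001],[0,0,-1]]),
([.56,.01,-.52,1.75,.01,1.38,-1.13],[.4989,-.048,.4318],[[.919,.393,0],[.393,-.919,0],[0,0,-1]]),
([.59,0,-.5,1.69,0,1.46,-1.6],[.4965,-.0686,.4716],[[.993,-.118,0],[-.118,-.993,0],[0,0,-1]]),
([.15,-.3,-.45,1.97,-.11,.93,-1.61],[.4448,.1494,.472],[[.847,.233,.478],[.203,-.972,.113],[.491,.001,-.871]])]
def fit():
    best=None
    for sg in itertools.product((1,-1),repeat=4):
        f=lambda L:np.concatenate([FK(q,sg,L)[0]-p for q,p,R in D]+[L[[2,3,5]]*.02] )
        s=least_squares(f,np.array([.3,.35,0,0,.35,0,.1]))
        rot=[Ro.from_matrix(FK(q,sg,s.x)[1].T@np.array(R)).as_rotvec() for q,p,R in D]
        c=np.linalg.norm(s.fun)+0*1
        if best is None or c<best[0]: best=(c,sg,s.x,rot,s.fun)
    return best
if __name__=="__main__":
    b=fit();print(b[0],b[1],b[2].round(4));print(np.round(b[3],3));print(b[4].round(4))
E
python3 fk.py
```

```text
0.05677097068262092 (-1, -1, -1, 1) [ 0.321   0.508  -0.0199  0.0857  0.5259 -0.0121  0.2127]
[[-1.000e-03 -0.000e+00  1.685e+00]
 [ 1.400e-02  8.000e-03 -3.130e+00]
 [ 2.000e-03 -7.000e-03 -2.454e+00]
 [ 7.000e-03  7.000e-03 -1.513e+00]
 [-1.000e-03 -1.000e-03 -1.493e+00]]
[ 0.0254  0.0099  0.0028  0.0084  0.029  -0.0012 -0.0015  0.0255  0.0023
  0.0039  0.0234 -0.003  -0.0035  0.0177 -0.0008 -0.0004  0.0017 -0.0002]
```

```bash
sed -i 's/h,L1,e1,e2,L2,w,L3=L/h,L1,e1,e2,L2,w,L3,y0,y1,y2=L/; s/r.apply(\[0,0,L1\])/r.apply([0,y0,L1])/; s/r.apply(\[e2,0,L2\])/r.apply([e2,y1,L2])/; s/r.apply(\[w,0,L3\])/r.apply([w,y2,L3])/; s/L\[\[2,3,5\]\]\*.02/L[[2,3,5,7,8,9]]*.01/; s/.35,0,.1\]/.35,0,.1,0,0,0]/' fk.py; python3 fk.py
```

```text
0.005211643343579374 (-1, -1, -1, 1) [ 2.476e-01  4.695e-01 -3.200e-03 -2.900e-03  5.099e-01 -5.400e-03
  1.897e-01 -1.420e-02  4.000e-04 -1.320e-02]
[[-1.000e-03 -0.000e+00  1.685e+00]
 [ 1.400e-02  8.000e-03 -3.130e+00]
 [ 2.000e-03 -7.000e-03 -2.454e+00]
 [ 7.000e-03  7.000e-03 -1.513e+00]
 [-1.000e-03 -1.000e-03 -1.493e+00]]
[-0.0004 -0.0009  0.0007 -0.0005  0.0021 -0.0016  0.0009  0.0001  0.0033
 -0.0003 -0.0015 -0.002   0.      0.0003 -0.0004 -0.     -0.     -0.0001
 -0.0001  0.     -0.0001]
```

```bash
cat > ik.py <<'E'
from fk import *
b=fit();sg,L=b[1],b[2]
lo=np.array([-2.86,-.3,-1.38,.06,-1.56,.09,-2.69]);hi=np.array([2.86,2.09,1.24,2.45,4.7,2.05,2.69])
def ik(p,z,q0,w=.02):
    f=lambda q:np.concatenate([(FK(np.append(q,0),sg,L)[0]-p)*10,(FK(np.append(q,0),sg,L)[1][:,2]-z)*3,w*(q-q0)])
    s=least_squares(f,np.clip(q0,lo[:6]+1e-3,hi[:6]-1e-3),bounds=(lo[:6],hi[:6]));P,Rr=FK(np.append(s.x,0),sg,L);return s.x,np.linalg.norm(P-p),np.linalg.norm(Rr[:,2]-z)
E
python3 - <<'E'
from ik import *
q0=np.array([.15,-.3,-.45,1.97,-.11,.93])
rx=np.array([np.cos(.231),np.sin(.231),0]);o=np.array([.5478,.2516,.055])
a0=np.array([0,0,.866])-.5*rx
for tilt in(30,20,10,0):
  t=np.radians(tilt);a=np.array([0,0,np.cos(t)])-np.sin(t)*rx
  for d in(.36,.31,.26):
    # keep grasp point on bottle axis at 0.105, TCP retreated along tool axis
    p=o+.105*a0+(d-.105)*a
    for q in(q0,np.array([-.3,0,0,2,0,.9])): 
        x,e,ez=ik(p,-a,q,.001);print(tilt,d,p.round(3),x.round(2),round(e,4),round(ez,3))
E
```

```text
30 0.36 [0.373 0.21  0.367] [-0.49 -0.3  -0.15  2.22  0.23  0.76] 0.0052 0.007
30 0.36 [0.373 0.21  0.367] [-0.49 -0.3  -0.15  2.22  0.23  0.76] 0.0052 0.007
30 0.31 [0.397 0.216 0.323] [ 0.08 -0.24 -0.64  2.22  0.05  0.62] 0.0 0.0
30 0.31 [0.397 0.216 0.323] [-0.4  -0.21 -0.21  2.24  0.25  0.64] 0.0 0.0
30 0.26 [0.421 0.222 0.28 ] [ 0.06 -0.1  -0.64  2.23  0.24  0.51] 0.0 0.0
30 0.26 [0.421 0.222 0.28 ] [-0.42 -0.1  -0.19  2.25  0.34  0.52] 0.0 0.0
20 0.36 [0.412 0.22  0.386] [ 0.07 -0.2  -0.59  2.04 -0.01  0.94] 0.0 0.0
20 0.36 [0.412 0.22  0.386] [-0.41 -0.18 -0.16  2.05  0.11  0.94] 0.0 0.0
20 0.31 [0.428 0.224 0.339] [ 0.05 -0.11 -0.59  2.07  0.06  0.83] 0.0 0.0
20 0.31 [0.428 0.224 0.339] [-0.42 -0.11 -0.15  2.09  0.13  0.83] 0.0 0.0
20 0.26 [0.445 0.227 0.292] [ 0.02 -0.01 -0.58  2.1   0.16  0.73] 0.0 0.0
20 0.26 [0.445 0.227 0.292] [-0.43 -0.02 -0.14  2.11  0.17  0.73] 0.0 0.0
10 0.36 [0.454 0.229 0.397] [ 0.04 -0.03 -0.56  1.87  0.04  1.13] 0.0 0.0
10 0.36 [0.454 0.229 0.397] [-0.42 -0.04 -0.12  1.88  0.05  1.13] 0.0 0.0
10 0.31 [0.462 0.231 0.348] [ 0.01  0.03 -0.55  1.92  0.08  1.03] 0.0 0.0
10 0.31 [0.462 0.231 0.348] [-0.42  0.02 -0.12  1.93  0.06  1.03] 0.0 0.0
10 0.26 [0.47  0.233 0.299] [-0.02  0.1  -0.53  1.96  0.13  0.93] 0.0 0.0
10 0.26 [0.47  0.233 0.299] [-0.43  0.08 -0.11  1.97  0.08  0.93] 0.0 0.0
0 0.36 [0.497 0.24  0.401] [-0.02  0.14 -0.52  1.69  0.07  1.32] 0.0 0.0
0 0.36 [0.497 0.24  0.401] [-0.41  0.12 -0.09  1.7   0.01  1.32] 0.0 0.0
0 0.31 [0.497 0.24  0.351] [-0.04  0.18 -0.51  1.76  0.09  1.23] 0.0 0.0
0 0.31 [0.497 0.24  0.351] [-0.42  0.15 -0.09  1.77  0.01  1.22] 0.0 0.0
0 0.26 [0.497 0.24  0.301] [-0.06  0.22 -0.5   1.82  0.12  1.13] 0.0 0.0
0 0.26 [0.497 0.24  0.301] [-0.42  0.19 -0.09  1.83  0.02  1.12] 0.0 0.0
```

Emit:
arm_command:
  angular:
    - [0,0.0103,0.004]
    - [0,0,0]
    - [0,0,0]
    - [0,0,0]
    - [0,0,0]
    - [0,0,0]
    - [0,0,0]
    - [0,0,0]
    - [0,0,0]
  linear:
    - [0,0,0]
    - [0,-0.0127,0.024]
    - [0,-0.0127,0.024]
    - [0,-0.0127,0.024]
    - [0,-0.0127,0.024]
    - [0,-0.0127,0.024]
    - [0,-0.0127,0.024]
    - [0,0,0]
    - [0,0,0]
  grip: [100,100,100,100,100,100,100,100,100]

```text
time_s: 12.05
position: [0.4985, 0.2384, 0.3479]
orientation: [[0.843, 0.226, 0.488], [0.195, -0.974, 0.114], [0.501, -0.001, -0.865]]
force: [-0.2, 0.3, -0.4]
grip_width: 0.0855
finger_force: 0.0
```

```bash
python3 - <<'E'
from g import *
yaw=.231;rx=np.array([np.cos(yaw),np.sin(yaw),0]);a=np.array([0,0,.866])-.5*rx
o=np.array([.5478,.2516,.055]);print("grasp",to(o+.257*a))
w=wrist();cv2.imwrite("pics/F.png",cv2.cvtColor(w["img"],cv2.COLOR_RGB2BGR))
for h in(0,.112,.15): print(proj(w,o+a*h))
E
```

```text
[0.4985 0.2384 0.3479] [[0.843, 0.226, 0.488], [0.195, -0.974, 0.114], [0.501, -0.001, -0.865]] [ 0.11  0.   -0.65  1.99  0.26  0.66 -2.05]
grasp [-0.1024 -0.0013  0.022 ]
[248.04624938 311.44188644]
[247.14580867 439.80382887]
[246.53954866 526.22896595]
```

View pics/F.png

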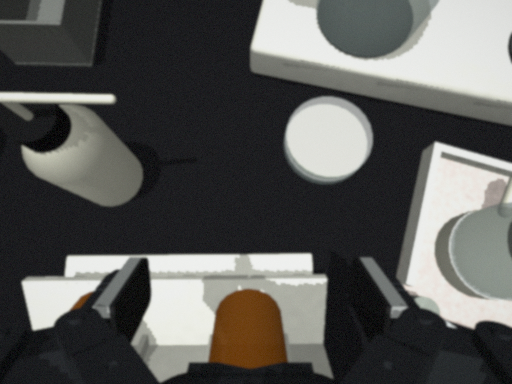

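Emit:
arm_command:
  angular:
    - [0,0,0]
    - [0,0,0]
    - [0,0,0]
    - [0,0,0]
    - [0,0,0]
    - [0,0,0]
    - [0,0,0]
    - [0,0,0]
    - [0,0,0]
    - [0,0,0]
  linear:
    - [-0.017,-0.001,0]
    - [-0.017,0,0]
    - [-0.017,0,0]
    - [-0.017,0,0]
    - [-0.017,0,0]
    - [-0.017,0,0]
    - [0,0,0]
    - [0,0,0.011]
    - [0,0,0.011]
    - [0,0,0]
  grip: [100,100,100,100,100,100,100,100,100,100]

```text
time_s: 13.35
position: [0.423, 0.2228, 0.2772]
orientation: [[0.843, 0.228, 0.487], [0.196, -0.974, 0.115], [0.501, -0.002, -0.865]]
force: [-0.1, 0.2, -0.3]
grip_width: 0.085
finger_force: 0.0
```

```bash
python3 - <<'E'
from g import *
yaw=.231;rx=np.array([np.cos(yaw),np.sin(yaw),0]);a=np.array([0,0,.866])-.5*rx
o=np.array([.5478,.2516,.055]);print("grasp",to(o+.257*a));print(np.round(s["force"],1))
E
```

```text
[0.423  0.2228 0.2772] [[0.843, 0.228, 0.487], [0.196, -0.974, 0.115], [0.501, -0.002, -0.865]] [ 0.11 -0.09 -0.69  2.21  0.24  0.52 -2.11]
grasp [-0.0002  0.0006 -0.0006]
[-0.1  0.2 -0.3]
```

Emit:
arm_command:
  angular:
    - [0,0,0]
    - [0,0,0]
    - [0,0,0]
    - [0,0,0]
    - [0,0,0]
    - [0,0,0]
  linear:
    - [0,0,0]
    - [0,0,0]
    - [0,0,0]
    - [0,0,0]
    - [0,0,0]
    - [0,0,0]
  grip: [70,60,50,40,40,40]
  force: 50

```text
time_s: 14.1
position: [0.4227, 0.223, 0.2781]
orientation: [[0.842, 0.228, 0.489], [0.197, -0.974, 0.115], [0.503, -0.0, -0.865]]
force: [-3.5, -2.1, 5.5]
grip_width: 0.055
finger_force: 50.6
```

Emit:
arm_command:
  angular:
    - [0,0,0]
    - [0,0,0]
    - [0,0,0]
    - [0,0,0]
    - [0,0,0]
    - [0,0,0]
    - [0,0,0]
    - [0,0,0]
    - [0,0,0]
    - [0,0,0]
    - [0,0,0]
    - [0,0,0]
  linear:
    - [0.005,0,-0.0087]
    - [0.01,0,-0.0173]
    - [0.01,0,-0.0173]
    - [0.01,0,-0.0173]
    - [0.01,0,-0.0173]
    - [0.02,0,-0.008]
    - [0.025,0,0]
    - [0.025,0,0]
    - [0.025,0,0]
    - [0.02,0,0]
    - [0,0,0]
    - [0,0,0]
  grip: [40,40,40,40,40,40,40,40,40,40,40,40]

```text
time_s: 15.6
position: [0.5144, 0.2443, 0.4305]
orientation: [[0.844, 0.228, 0.485], [0.198, -0.974, 0.114], [0.499, -0.001, -0.867]]
force: [-0.1, 0.4, -4.5]
grip_width: 0.0546
finger_force: 52.6
```

```bash
python3 - <<'E'
from g import *
print(np.round(s["force"],2),np.round(s["wrist_torque"],2),s["grip_width"],s["finger_force"])
p=cams.camera("scene");cv2.imwrite("pics/G.png",cv2.cvtColor(p["img"],cv2.COLOR_RGB2BGR))
r=masks_of(p,"tall_bottle");print([(k["confidence"],k["centre"]) for k in r[:1]]);z=R[:,2]
print([proj(p,P+z*d).round(1).tolist() for d in(.107,.257,.182)])
E
```

```text
[0.5144 0.2443 0.4305] [[0.844, 0.228, 0.485], [0.198, -0.974, 0.114], [0.499, -0.001, -0.867]] [ 0.1  -0.03 -0.63  1.84  0.18  0.83 -1.95]
[-0.06  0.35 -4.47] [-0.28  0.98 -0.02] 0.05462577372891806 52.61045099236071
[(0.91, [276.6, 207.7])]
[[288.9, 173.2], [265.6, 232.4], [277.0, 203.5]]
```

View pics/G.png

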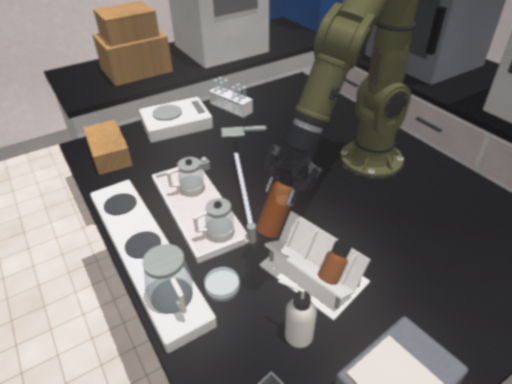

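Emit:
arm_command:
  angular:
    - [0,-0.087,0]
    - [0,-0.087,0]
    - [0,-0.087,0]
    - [0,-0.087,0]
    - [0,-0.087,0]
    - [0,-0.087,0]
    - [0,0,0]
    - [0,0,0]
    - [0,0,0]
    - [0,0,0]
    - [0,0,0]
    - [0,0,0]
    - [0,0,0]
    - [0,0,0]
    - [0,0,0]
    - [0,0,0]
    - [0,0,0]
    - [0,0,0]
  linear:
    - [0,0,0]
    - [0,0,0]
    - [0,0,0]
    - [0,0,0]
    - [0,0,0]
    - [0,0,0]
    - [0.0047,0.0336,0]
    - [0.0047,0.0336,0]
    - [0.0047,0.0336,0]
    - [0.0047,0.0336,0]
    - [0.0047,0.0336,0]
    - [0.0047,0.0336,0]
    - [0.0047,0.0336,0]
    - [0.0047,0.0336,0]
    - [0.0047,0.0336,0]
    - [0.0047,0.0336,0]
    - [0,0,0]
    - [0,0,0]
  grip: [40,40,40,40,40,40,40,40,40,40,40,40,40,40,40,40,40,40]

```text
time_s: 17.95
position: [0.6376, -0.0713, 0.4313]
orientation: [[0.974, 0.229, 0.003], [0.229, -0.974, 0.003], [0.003, -0.002, -1.0]]
force: [-0.2, 0.7, -3.7]
grip_width: 0.0545
finger_force: 53.0
```

```bash
python3 - <<'E'
from g import *
print(np.round(s["force"],2),np.round(s["wrist_torque"],2),s["grip_width"])
w=wrist();t=cams.camera("top");c=cams.camera("scene");W=np.zeros((600,800,3),np.uint8);W[:384,:512]=w["img"];W[384:,:288]=cv2.resize(c["img"][130:280,120:320],(288,216));W[384:,300:588]=cv2.resize(t["img"][100:250,200:400],(288,216));cv2.imwrite("pics/H.png",cv2.cvtColor(W,cv2.COLOR_RGB2BGR))
print("gap",to([.6373,-.0715,.012+.257]))
for n,p in(("s",c),("w",w)):
  print(n,proj(p,P+R[:,2]*.107),proj(p,P+R[:,2]*.257),[ (k["confidence"],k["centre"]) for k in spot_point(p,"tall_bottle")[:1]])
  m=masks_of(p,"tall_bottle")
  if m:
    ys,xs=np.nonzero(m[0]["mask"]);pc=cv2.PCACompute(np.float32(np.c_[xs,ys]),None);print(pc)
E
```

```text
[ 0.6376 -0.0713  0.4313] [[0.974, 0.229, 0.003], [0.229, -0.974, 0.003], [0.003, -0.002, -1.0]] [ 0.4   0.32 -0.43  1.42  0.13  1.42 -1.36]
[-0.17  0.73 -3.74] [0.08 0.03 0.03] 0.05454841610314928
gap [-0.0009  0.0004  0.1623]
s [195.31795634 123.66740457] [200.97025084 168.65079627] [(0.93, [201.5, 168.4])]
(array([[197.62433, 151.69595]], dtype=float32), array([[ 0.28668782,  0.958024  ],
       [ 0.958024  , -0.28668782]], dtype=float32))
w [249.64121021 374.30299907] [249.7273502  204.55261392] [(0.92, [249.3, 210.5])]
(array([[249.52095, 280.84784]], dtype=float32), array([[-0.00383904,  0.9999926 ],
       [ 0.9999926 ,  0.00383904]], dtype=float32))
```

View pics/H.png

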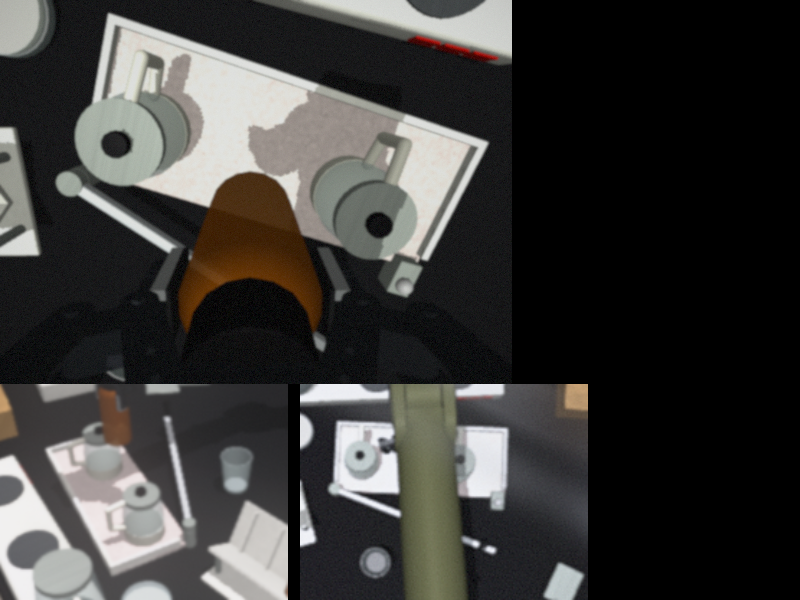

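```bash
python3 - <<'E'
from g import *
w=wrist()
def at(p,uv,z):
    o,d=ray(p,uv);return o+d*(z-o[2])/d[2]
l,r=at(w,(116,143),.131),at(w,(379,224),.131);print(l,r,(l+r)/2,np.linalg.norm(l-r))
g=(np.array([.647,.0426])+[.6276,-.1856]+l[:2]+r[:2])/4
g[0]=g[0];print(g,to([*g,.269]))
E
```

```text
[ 0.6377 -0.0713  0.4316] [[0.973, 0.229, 0.003], [0.229, -0.973, 0.002], [0.003, -0.001, -1.0]] [ 0.4   0.32 -0.43  1.42  0.13  1.42 -1.36]
[0.65016518 0.04029305 0.131     ] [ 0.63279802 -0.18449966  0.131     ] [ 0.6414816 -0.0721033  0.131    ] 0.22546259489161516
[ 0.6393908  -0.07180165] [0.001  0.0011 0.1626]
```

Emit:
arm_command:
  angular:
    - [0,0,0]
    - [0,0,0]
    - [0,0,0]
    - [0,0,0]
    - [0,0,0]
    - [0,0,0]
    - [0,0,0]
    - [0,0,0]
    - [0,0,0]
    - [0,0,0]
    - [0,0,0]
  linear:
    - [0,0,0.02]
    - [0,0,0.02]
    - [0,0,0.02]
    - [0,0,0.02]
    - [0,0,0.02]
    - [0,0,0.02]
    - [0,0,0.02]
    - [0,0,0.013]
    - [0,0,0.004]
    - [0,0,0]
    - [0,0,0]
  grip: [40,40,40,40,40,40,40,40,40,40,40]

```text
time_s: 19.73
position: [0.6386, -0.0717, 0.2754]
orientation: [[0.974, 0.228, 0.004], [0.228, -0.974, 0.001], [0.005, -0.0, -1.0]]
force: [0.4, 0.4, -3.9]
grip_width: 0.0544
finger_force: 53.0
```

Emit:
arm_command:
  angular:
    - [0,0,0]
    - [0,0,0]
    - [0,0,0]
    - [0,0,0]
  linear:
    - [-0.001,0,0.002]
    - [0,0,0.002]
    - [0,0,0.001]
    - [0,0,0]
  grip: [40,40,40,40]

```text
time_s: 20.23
position: [0.6372, -0.0719, 0.2693]
orientation: [[0.974, 0.228, 0.002], [0.228, -0.974, 0.002], [0.003, -0.001, -1.0]]
force: [0.4, -0.1, -4.6]
grip_width: 0.0543
finger_force: 53.0
```

Emit:
arm_command:
  angular:
    - [0,0,0]
    - [0,0,0]
  linear:
    - [0,0,0.0015]
    - [0,0,0]
  grip: [40,40]

```text
time_s: 20.48
position: [0.6373, -0.0719, 0.2679]
orientation: [[0.974, 0.228, 0.003], [0.228, -0.974, 0.002], [0.003, -0.001, -1.0]]
force: [0.5, 0.1, -2.7]
grip_width: 0.0545
finger_force: 53.1
```

Contact is starting (the load is falling); one more small step.

Emit:
arm_command:
  angular:
    - [0,0,0]
    - [0,0,0]
  linear:
    - [0,0,0.001]
    - [0,0,0]
  grip: [40,40]

```text
time_s: 20.72
position: [0.6375, -0.0718, 0.2678]
orientation: [[0.974, 0.228, 0.003], [0.228, -0.974, 0.002], [0.004, -0.001, -1.0]]
force: [-1.8, 0.1, 3.3]
grip_width: 0.0548
finger_force: 53.5
```

Emit:
arm_command:
  angular:
    - [0,0,0]
    - [0,0,0]
    - [0,0,0]
    - [0,0,0]
    - [0,0,0]
    - [0,0,0]
    - [0,0,0]
    - [0,0,0]
    - [0,0,0]
    - [0,0,0]
    - [0,0,0]
    - [0,0,0]
    - [0,0,0]
  linear:
    - [0,0,0]
    - [0,0,0]
    - [0,0,0]
    - [0,0,0]
    - [0,0,-0.005]
    - [0,0,-0.015]
    - [0,0,-0.025]
    - [0,0,-0.03]
    - [0,0,-0.03]
    - [0,0,-0.03]
    - [0,0,-0.03]
    - [0,0,0]
    - [0,0,0]
  grip: [70,76,84,84,84,84,84,84,84,84,84,84,84]

```text
time_s: 22.35
position: [0.6366, -0.0721, 0.4319]
orientation: [[0.974, 0.228, 0.003], [0.228, -0.974, 0.002], [0.003, -0.001, -1.0]]
force: [-1.1, 0.0, -1.3]
grip_width: 0.0719
finger_force: 0.0
```

```bash
python3 - <<'E'
from g import *
print(s["grip_width"])
w=wrist();t=cams.camera("top");c=cams.camera("scene")
W=np.zeros((600,800,3),np.uint8);W[:384,:512]=w["img"];W[384:,:288]=cv2.resize(c["img"][130:280,120:320],(288,216));W[384:,300:588]=cv2.resize(t["img"][100:250,200:400],(288,216));cv2.imwrite("pics/I.png",cv2.cvtColor(W,cv2.COLOR_RGB2BGR))
for n,p in(("w",w),("s",c),("t",t)):
  for q,X in(("tall_bottle",[.6375,-.0718,.012]),("keeper_knob",[.44,-.236,.109]),("keeper_hinge",[.581,.109,.045])):
    print(n,q,proj(p,X).round(1),[(round(k["confidence"],2),np.round(k["centre"],1).tolist()) for k in spot_point(p,q)[:1]])
E
```

```text
[ 0.6366 -0.0721  0.4319] [[0.974, 0.228, 0.003], [0.228, -0.974, 0.002], [0.003, -0.001, -1.0]] [ 0.4   0.32 -0.43  1.42  0.13  1.42 -1.36]
0.07185614670217623
w tall_bottle [250.  160.5] [(0.92, [249.1, 165.6])]
w keeper_knob [356.6 388.1] []
w keeper_hinge [ 74.1 179. ] [(0.92, [75.0, 181.4])]
s tall_bottle [206.3 209.5] [(0.74, [207.1, 205.8])]
s keeper_knob [233.3 140.6] [(0.83, [232.8, 142.6])]
s keeper_hinge [251.4 229.5] [(0.75, [254.2, 228.9])]
t tall_bottle [275.  156.9] [(0.53, [193.4, 133.9])]
t keeper_knob [328.  209.8] [(0.67, [328.2, 208.6])]
t keeper_hinge [224.2 173.1] [(0.61, [222.6, 170.6])]
```

View pics/I.png

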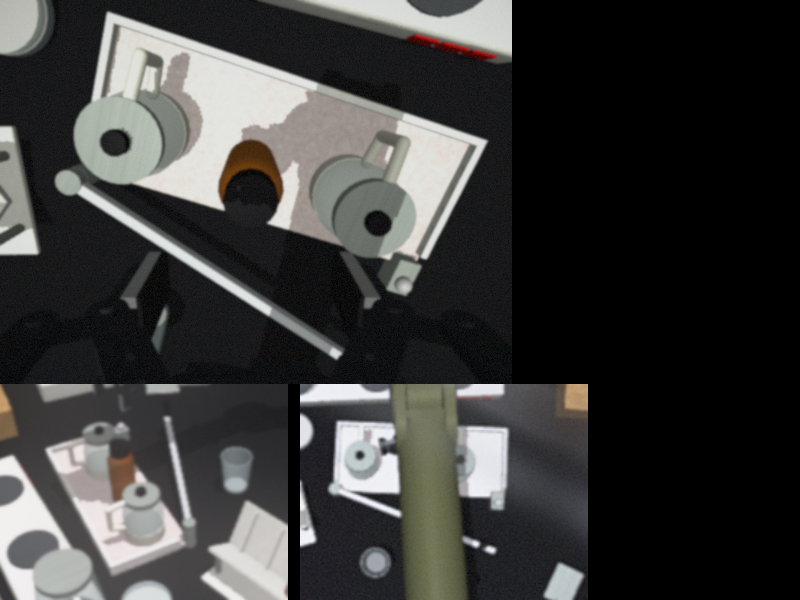

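Emit:
arm_command:
  angular:
    - [0,0,0.095]
    - [0,0,0.095]
    - [0,0,0.095]
    - [0,0,0.095]
    - [0,0,0]
    - [0,0,0]
    - [0,0,0]
    - [0,0,0]
    - [0,0,0]
    - [0,0,0]
    - [0,0,0]
    - [0,0,0]
    - [0,0,0]
    - [0,0,0]
    - [0,0,0]
    - [0,0,0]
  linear:
    - [0,0,0]
    - [0,0,0]
    - [0,0,0]
    - [0,0,0]
    - [-0.0265,0.0233,0]
    - [-0.0265,0.0233,0]
    - [-0.0265,0.0233,0]
    - [-0.0265,0.0233,0]
    - [-0.0265,0.0233,0]
    - [-0.0265,0.0233,0]
    - [-0.0265,0.0233,0]
    - [-0.0265,0.0233,0]
    - [0,0,0.03]
    - [0,0,0.03]
    - [0,0,0]
    - [0,0,0]
  grip: [84,84,84,84,84,60,40,20,0,0,0,0,0,0,0,0]

```text
time_s: 24.95
position: [0.4, -0.2248, 0.3722]
orientation: [[0.989, -0.149, 0.004], [-0.149, -0.989, 0.001], [0.004, -0.002, -1.0]]
force: [-0.7, -0.1, 0.3]
grip_width: 0.0002
finger_force: 0.0
```

```bash
python3 - <<'E'
from g import *
print(s["grip_width"])
w=wrist();t=cams.camera("top");c=cams.camera("scene")
W=np.zeros((600,800,3),np.uint8);W[:384,:512]=w["img"];W[384:,:288]=cv2.resize(c["img"][80:230,150:350],(288,216));W[384:,300:588]=cv2.resize(t["img"][100:250,200:400],(288,216));cv2.imwrite("pics/J.png",cv2.cvtColor(W,cv2.COLOR_RGB2BGR))
for n,p in(("w",w),("s",c),("t",t)):
  for q,X in(("keeper_knob",[.4391,-.2381,.109]),("keeper_hinge",[.581,.109,.045])):
    print(n,q,proj(p,X).round(1),[(round(k["confidence"],2),np.round(k["centre"],1).tolist()) for k in spot_point(p,q)[:1]])
print(to([.397,-.221,.248]))
E
```

```text
[ 0.4    -0.2248  0.3722] [[0.989, -0.149, 0.004], [-0.149, -0.989, 0.001], [0.004, -0.002, -1.0]] [ 0.67 -0.06 -0.21  1.94 -0.02  1.25 -1.25]
0.00022364555399527478
w keeper_knob [261.  146.4] [(0.68, [261.4, 151.4])]
w keeper_hinge [-203.3   22. ] []
s keeper_knob [233.3 140.2] [(0.64, [237.3, 143.8])]
s keeper_hinge [251.4 229.5] [(0.68, [253.5, 230.5])]
t keeper_knob [328.7 210.1] [(0.95, [323.5, 212.2])]
t keeper_hinge [224.2 173.1] [(0.63, [223.5, 170.5])]
[-0.004  -0.0031  0.1242]
```

View pics/J.png

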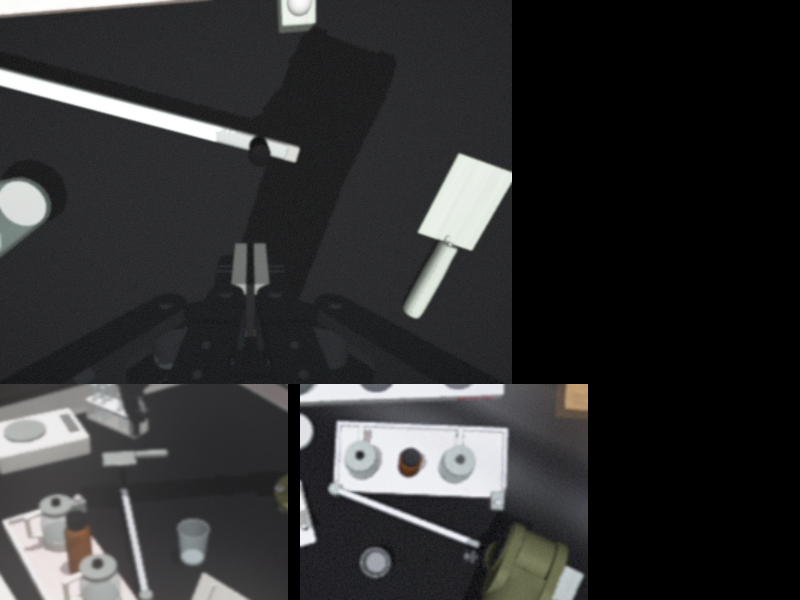

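Emit:
arm_command:
  angular:
    - [0,0,0]
    - [0,0,0]
    - [0,0,0]
    - [0,0,0]
    - [0,0,0]
    - [0,0,0]
    - [0,0,0]
    - [0,0,0]
  linear:
    - [-0.002,0.004,0.02]
    - [-0.002,0.004,0.02]
    - [0,0,0.02]
    - [0,0,0.02]
    - [0,0,0.02]
    - [0,0,0.02]
    - [0,0,0.004]
    - [0,0,0]
  grip: [0,0,0,0,0,0,0,0]

```text
time_s: 26.4
position: [0.3948, -0.2319, 0.2473]
orientation: [[0.989, -0.149, 0.003], [-0.149, -0.989, 0.002], [0.002, -0.002, -1.0]]
force: [0.5, 1.1, 0.1]
grip_width: 0.0001
finger_force: 0.0
```

Emit:
arm_command:
  angular:
    - [0,0,0]
    - [0,0,0]
    - [0,0,0]
    - [0,0,0]
    - [0,0,0]
    - [0,0,0]
    - [0,0,0]
    - [0,0,0]
    - [0,0,0]
    - [0,0,0]
    - [0,0,0]
    - [0,0,0]
    - [0,0,0]
  linear:
    - [0.009,0.001,0]
    - [0.009,0.001,0]
    - [0.009,0.001,0]
    - [0.009,0.001,0]
    - [0.009,0.001,0]
    - [0.009,0.001,0]
    - [0.009,0.001,0]
    - [0.009,0.001,0]
    - [0.009,0.001,0]
    - [0.009,0,0]
    - [0.009,0,0]
    - [0.009,0,0]
    - [0,0,0]
  grip: [0,0,0,0,0,0,0,0,0,0,0,0,0]

```text
time_s: 28.02
position: [0.5009, -0.2567, 0.2473]
orientation: [[0.989, -0.149, 0.003], [-0.149, -0.989, 0.002], [0.003, -0.002, -1.0]]
force: [0.6, 0.6, -0.3]
grip_width: 0.0
finger_force: 0.0
```

```bash
python3 - <<'E'
from g import *
print(np.round(s["force"],1))
w=wrist();c=cams.camera("scene")
W=np.zeros((600,800,3),np.uint8);W[:384,:512]=w["img"];W[384:,:288]=cv2.resize(c["img"][80:230,150:350],(288,216));cv2.imwrite("pics/K.png",cv2.cvtColor(W,cv2.COLOR_RGB2BGR))
for n,p in(("w",w),("s",c)): print(n,[(round(k["confidence"],2),np.round(k["centre"],1).tolist()) for k in spot_point(p,"keeper_knob")[:1]],proj(p,P+.019*R[:,0]+[0,0,.109-P[2]]))
E
```

```text
[ 0.5009 -0.2567  0.2473] [[0.989, -0.149, 0.003], [-0.149, -0.989, 0.002], [0.003, -0.002, -1.0]] [ 0.62  0.28 -0.22  1.84  0.07  1.03 -1.35]
[ 0.6  0.6 -0.3]
w [(0.82, [255.7, 252.8])] [250.37223825 260.81735666]
s [(0.96, [207.0, 147.6])] [209.62621839 144.52119804]
```

View pics/K.png

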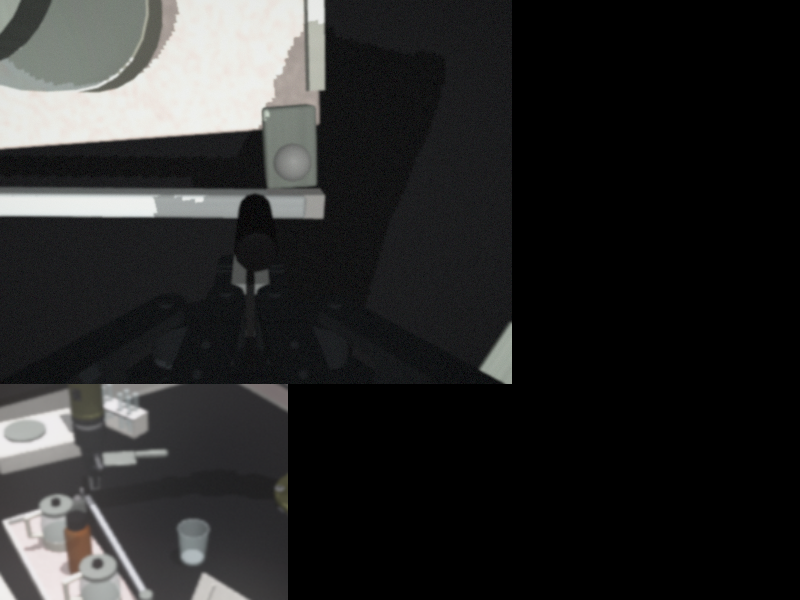

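Emit:
arm_command:
  angular:
    - [0,0,0]
    - [0,0,0]
    - [0,0,0]
    - [0,0,0]
  linear:
    - [0.006,0,0]
    - [0.006,0,0]
    - [0.006,0,0]
    - [0.004,0,0]
  grip: [0,0,0,0]

```text
time_s: 28.72
position: [0.5223, -0.2603, 0.2472]
orientation: [[0.989, -0.149, 0.003], [-0.149, -0.989, 0.002], [0.002, -0.002, -1.0]]
force: [-1.3, -1.1, 2.0]
grip_width: 0.0001
finger_force: 1.1
```

Emit:
arm_command:
  angular:
    - [0,0,0]
    - [0,0,0]
  linear:
    - [0.004,0,0]
    - [0.004,0,0]
  grip: [0,0]

```text
time_s: 28.98
position: [0.5303, -0.2613, 0.2473]
orientation: [[0.989, -0.149, 0.003], [-0.149, -0.989, 0.002], [0.003, -0.002, -1.0]]
force: [0.2, -0.2, -0.3]
grip_width: -0.0002
finger_force: 0.2
```

Emit:
arm_command:
  angular:
    - [0,0,0]
    - [0,0,0]
  linear:
    - [0.003,0,0]
    - [0.003,0,0]
  grip: [0,0]

```text
time_s: 29.22
position: [0.5346, -0.2619, 0.2472]
orientation: [[0.989, -0.149, -0.002], [-0.149, -0.989, 0.003], [-0.003, -0.003, -1.0]]
force: [-11.4, 3.6, 8.7]
grip_width: 0.0002
finger_force: 5.9
```

Emit:
arm_command:
  angular:
    - [0,0,0]
    - [0,0,0]
    - [0,0,0]
    - [0,0,0]
    - [0,0,0]
    - [0,0,0]
    - [0,0,0]
    - [0,0,0]
    - [0,0,0]
  linear:
    - [-0.01,0,0]
    - [-0.015,0,0]
    - [-0.015,0,0]
    - [-0.02,0,-0.02]
    - [-0.02,0,-0.03]
    - [0,0,-0.03]
    - [0,0,-0.03]
    - [0,0,0]
    - [0,0,0]
  grip: [0,0,0,0,0,0,0,0,0]

```text
time_s: 30.35
position: [0.4556, -0.2503, 0.3565]
orientation: [[0.989, -0.15, 0.002], [-0.15, -0.989, 0.002], [0.002, -0.002, -1.0]]
force: [-0.4, 0.6, -0.3]
grip_width: -0.0006
finger_force: 0.0
```

```bash
python3 - <<'E'
from g import *
w=wrist();c=cams.camera("scene");t=cams.camera("top")
W=np.zeros((600,800,3),np.uint8);W[:384,:512]=w["img"];W[384:,:288]=cv2.resize(c["img"][110:260,130:330],(288,216));W[384:,300:588]=cv2.resize(t["img"][100:250,200:400],(288,216));W[:216,512:]=cv2.resize(t["img"][100:250,110:310],(288,216));cv2.imwrite("pics/Z.png",cv2.cvtColor(W,cv2.COLOR_RGB2BGR))
rs=[]
for n,p in(("w",w),("s",c),("t",t)):
  k=spot_point(p,"keeper_knob")
  if k: print(n,round(k[0]["confidence"],2));rs.append(ray(p,k[0]["centre"]))
print(tri(rs))
print("in wrist:",[proj(w,[.581-L*np.sin(f),.109-L*np.cos(f),.109]).round().tolist() for f in(.0855,.14) for L in(.375,)])
E
```

```text
[ 0.4556 -0.2503  0.3565] [[0.989, -0.15, 0.002], [-0.15, -0.989, 0.002], [0.002, -0.002, -1.0]] [ 0.66  0.08 -0.22  1.83  0.02  1.23 -1.28]
w 0.65
s 0.86
t 0.81
(array([ 0.55706704, -0.2619116 ,  0.10937805]), [np.float64(0.0062392887638556245), np.float64(0.001283884958856777), np.float64(0.007138496153751654)])
in wrist: [[251.0, 58.0], [252.0, 95.0]]
```

View pics/Z.png

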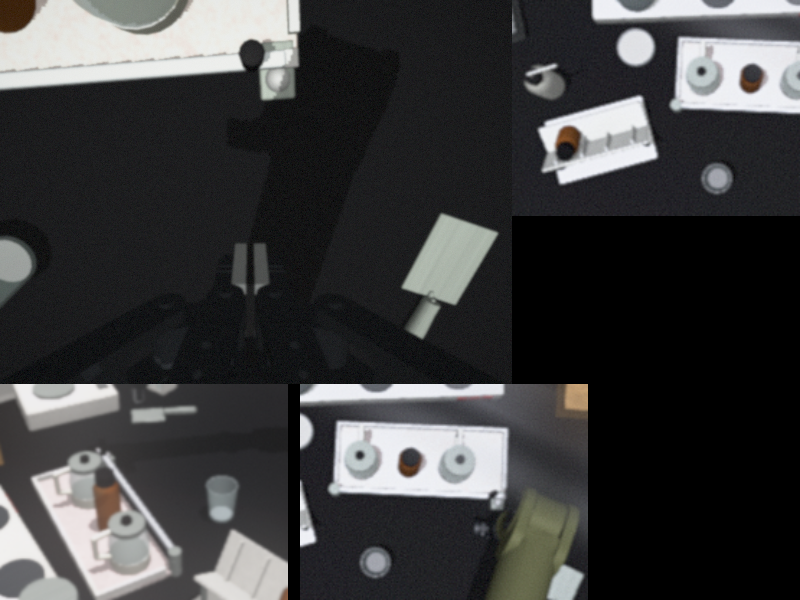

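The picture shows the bar lying along the tray's front. The catch ball at (278,80) is on the robot's side of it, and the bottle stands midway between the jugs.

```bash
python3 -c "
from bench import job;print(job.sign_off())"
```

```text
the job is handed in; nothing more can be done
None
```

The tall bottle stands upright midway between the jugs and the keeper bar is snapped shut behind its catch, with about 30 s used of the 58 s allowed; the job is handed in (no verdict was returned).

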